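# Rock the angle gauge to its preset mark

## Robot

A 7-joint arm with a two-finger parallel gripper is mounted at the origin on a cart in front of the work surface, level with it; the furniture and walls round the work are solid. World frame = base frame: x ahead of the robot, y to its left, z up, the work surface at z = 0. Lengths are in m, angles in rad, forces in N, time in s.
With the tool pointing down it reaches from about 0.4 to 0.875 m from the base axis. Payload 19.3 kg.
Tool frame: the origin (TCP) lies at the very end of the fingers, on their centre line; the grasp point (between the pads) lies 19 mm behind it; z points along the fingers, y is the direction in which the jaws open and shut (so a half turn about z gives the same grasp; the last joint's range is limited). The gripper opens to 85 mm and grips with 20 to 120 N. Pads are 22 mm wide; open, the fingers measure 114 mm over their backs; the gripper's body (76 mm by 85 mm) begins 54 mm behind the grasp point. The pads swing forward as they close: fully open they stand 13 mm farther back than shut.
Start: joints at [-1.332, 0.521, -0.036, 1.599, 0.021, 1.021, -0.113], TCP at [0.19, 0.595, 0.231] pointing down, gripper open.
Joint ranges: [-2.91, 2.91], [-0.3, 2.13], [-1.5, 1.42], [0.17, 2.43], [-1.26, 4.41], [0.16, 1.93], [-2.52, 2.52]. Speed limits (rad/s): [1.89, 1.89, 2.39, 2.39, 3.01, 3.01, 3.01].

## Interface

Orientations are given as [roll, pitch, yaw] about the fixed x, y, z axes, in that order (R = Rz(yaw) Ry(pitch) Rx(roll)).
In Python, from workcell import bot, grab_frame, calibration, workorder gives the robot as it stands.
- The arm moves only by the tool move_arm, never from a script. Its arguments are lists of equal length, an entry for each row: "jaw": the closure in counts, from 0 (fully open) to 255 (shut); "dp": the shift along the tool's x, y, z in units of 800 mm (1.0 is 800 mm), a list of three; "rotation": the turn, a rotation vector about the tool's x, y, z in units of pi rad (1.0 is pi rad), a list of three. In form: {"jaw": [jaw, ...], "dp": [[dx, dy, dz], ...], "rotation": [[rx, ry, rz], ...]}. A call has 1 to 10 rows; each row shifts and turns the commanded pose from where the row before left it, along the tool's axes as they then stand; what a row does not reach is not made up. A row lasts 1/8 s, in which the tool goes at most 62.5 mm and 10.7 degrees, less where a joint would pass 70% of its speed; a pose out of reach is approached as far as the arm can. A call with a number of a shift or a turn outside -1 to 1 is refused whole. A call with a gripper value outside its range is refused whole. The fingers move at their own pace and stop on an object; "squeeze" is the grip in N (left out, the last holds). Time passes only in rows, so rows that do not move let the fingers close. It gives the time, the measured TCP pose, the force and the opening at its end, in the units of the state.
- bot.observe(): the state, without advancing time (a new reading comes with each control period).
- grab_frame(name): name is "scene" or "top" or "wrist"; returns the picture (420x560x3 uint8, blue, green, red); there is no depth.
- calibration(name): a dict with "camera_matrix" (3x3 intrinsics, pixels), "T" (4x4, takes a point from camera to world coordinates). Camera axes: x right, y down, z forward; pixel columns grow to the right and rows downward; lengths in m; the calibration is good to about 2 mm. A picture is of the moment at which its call begins: read the wrist's pose just before it. calibration takes no time and is no camera call; for the wrist camera it gives the pose at the moment of the call.
- workorder.job_done(): hands the job in, once; it reports no verdict.
The state is a dict: "clock": time; "qpos": joint angles; "qd": joint speeds; "joint_efforts": joint torques, N m; "position": TCP position; "tool_rot": TCP orientation; "force": force on the tool from outside, world axes, zero at the start; "moment": the same for the moment, N m; "grip_width": finger opening in m.
Only numpy, scipy, OpenCV 4.12 (cv2) and the standard library are available. Lean on these libraries where they do the work, as an engineer would, in place of code of your own. Each camera call takes 0.05 s, during which the arm holds its last target. There are 200 camera calls.

## Task

Pick up the pendulum angle gauge by its handle and stand its foot level across the top of the round wooden bar in the cradle. Then rock it on the bar, pressing only lightly, until the swinging needle settles on the small tab set on the dial's edge, and finish holding it there: keep gripping the gauge, its foot resting on the bar and the needle still on the tab. Leave the tape roll, screwdriver and yellow packet where they are.

Things in the scene. Friction and masses are not known exactly. Their poses are not given: they have to be found in the camera images.
- gauge: Pendulum angle gauge, 168 mm tall, 0.28 to 0.44 kg, standing on its foot. Origin: centre of the foot underside; z up, y along the foot, the white dial faces -x. Foot 34 (x) x 110 (y) x 10 mm; round housing 112 mm across, x 0 to 14 mm, dial centre 74 mm up; needle and tab stand out to x = -9 mm. On top a black handle block 20 (x) x 44 (y) mm, its sides free from 130 to 168 mm up.
- gauge_handle (a point): Middle of the handle block, 150 mm above the foot underside, 4 mm to +x of the gauge origin; axes as the gauge.
- gauge_foot (a point): Centre of the underside of the gauge's foot (the gauge's origin); axes as the gauge.
- needle (a joint): Angle of the freely swinging needle on the dial, rad: 0 = straight towards the foot, positive towards the gauge +y (left for someone facing the dial). It hangs vertically, so turning the gauge by a about its x axis (right-hand rule) brings it to -a. It swings about 3 times a second and settles within 2 s.
- needle_tip (a point): Tip of the needle, 44 mm below the pivot, which is at the dial's centre; z points from the tip to the pivot.
- tab (a joint): Angle of the preset tab on the dial's edge, rad, same zero and sense as the needle; 0.19 to 0.36. It is stiff and stays where it was set. When the needle reads the same as the tab, it is on the tab.
- tab_mark (a point): Inner edge of the tab, 46 mm from the dial's centre; the dark tab is 7 mm wide and straddles the rim of the dial; z points to the dial's centre.
- bar: Round wooden bar, 48 mm diameter, 84 mm long, lying along its x axis; z up; origin: middle of its lowest line. Its top is 62 mm above the worktop. It lies in a fixed cradle (110 mm across, cheeks 30 mm high) on a rubber cushion: it cannot turn or slide but sinks 1 mm for each 1.5 N of push, 8 mm at most.
- bar_top (a point): Middle of the bar's top line, where the gauge's foot is to rest; axes as the bar.
- tape_roll: Bystander: white tape roll lying flat, 82 mm across, 14 mm high.
- driver_silver: Bystander: small silver screwdriver with a black end, lying, 95 mm long.
- screw_packet: Bystander: small yellow packet, 30 x 54 x 12 mm.
Not all that is in view belongs to the job. What is shaped like the gauge but orange is not meant.

How it is judged:
By the outcome, as a careful person would: the job done as asked, in the order asked, and still so for the second after the job is handed in, while the arm keeps its last pose, push and grip.
It also fails if it takes over 48 s, if anything falls off the work surface, if the arm or the gripper's body presses on something with over 40 N, if the wrist force passes 120 N, or if a joint passes its speed limit or range.

## Working session

There is one attempt and no reset: what is moved stays moved. The work goes in short steps, Python scripts to look and compute and a tool call to move; the robot and the scene stay as the last step left them, time stands still between calls to the robot, and variables do not carry over. Pictures are saved under pics/ and viewed, about 8 in all and at most 12, crops included, and the job is handed in when it is done.

Besides the shell and the picture viewer there is one more tool, called as a command line: name --argument value ..., lists and objects as JSON in quotes. move_arm: Moves the arm, as the interface text tells. Shifts and turns lie within -1 to 1; 1 stands for 800 mm of shift or pi rad of turn. Its arguments: {"type":"object","properties":{"jaw":{"type":"array","items":{"type":"number"}},"dp":{"type":"array","items":{"type":"array","items":{"type":"number","minimum":-1,"maximum":1}}},"rotation":{"type":"array","items":{"type":"array","items":{"type":"number","minimum":-1,"maximum":1}}},"squeeze":{"type":"number"}},"required":["jaw","dp","rotation"]}

```bash
ls; mkdir -p pics; python3 - <<'E'
from workcell import bot, grab_frame, calibration
import cv2, numpy as np
np.set_printoptions(precision=4,suppress=True)
o=bot.observe(); print(o)
a=[]
for n in("scene","top","wrist"):
    c=calibration(n); print(n,c["camera_matrix"].tolist(),c["T"].round(4).tolist())
    f=grab_frame(n); cv2.imwrite(f"pics/{n}0.png",f); a.append(f)
E
```

```text
pics
{'clock': 0.0, 'qpos': array([-1.3322,  0.522 , -0.0363,  1.6   ,  0.0212,  1.0211, -0.1128]), 'qd': array([-0.0006,  0.0013,  0.001 ,  0.0004, -0.0017, -0.0005, -0.001 ]), 'joint_efforts': array([ -0.0015, -92.7121,   1.9791, -36.9956,   0.0177,   0.0081,
         0.0001]), 'position': array([0.1899, 0.5951, 0.2307]), 'tool_rot': array([-3.1405,  0.0001,  2.8328]), 'force': array([-0.0919,  0.6882,  0.3019]), 'moment': array([0.0252, 0.0204, 0.0097]), 'grip_width': 0.08537945941119558}
scene [[381.2986091701026, 0.0, 284.84636197286903], [0.0, 381.2986091701026, 213.74530300925858], [0.0, 0.0, 1.0]] [[0.7563, -0.4099, 0.5098, 0.07], [-0.6541, -0.4899, 0.5764, -0.2539], [0.0135, -0.7694, -0.6386, 0.6631], [0.0, 0.0, 0.0, 1.0]]
top [[482.13931104733206, 0.0, 287.09408573400464], [0.0, 482.13931104733206, 207.20569668327568], [0.0, 0.0, 1.0]] [[0.0161, -0.9951, 0.0971, 0.4415], [-0.9999, -0.0162, -0.0008, 0.2278], [0.0024, -0.0971, -0.9953, 0.9636], [0.0, 0.0, 0.0, 1.0]]
wrist [[338.5532630004618, 0.0, 273.6807299125346], [0.0, 338.5532630004618, 209.13306264109008], [0.0, 0.0, 1.0]] [[0.3042, 0.9027, 0.3044, 0.1125], [0.9526, -0.2882, -0.0974, 0.6197], [-0.0002, 0.3196, -0.9476, 0.3731], [0.0, 0.0, 0.0, 1.0]]
```

View pics/scene0.png

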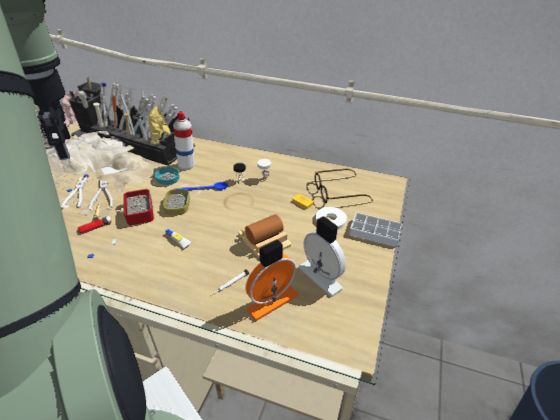

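View pics/top0.png

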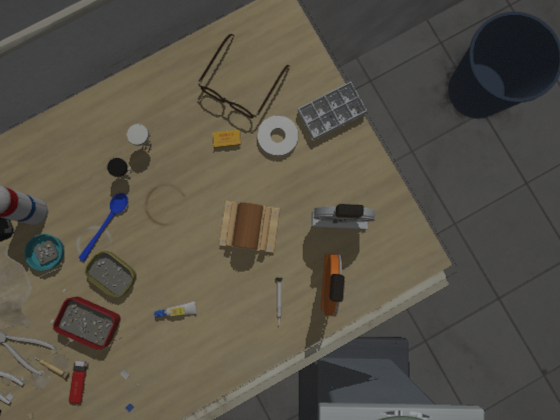

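Candidates for the gauge are the white-dial one at scene (325,255) / top (343,215) and the orange one at scene (272,280) / top (335,287). By the description it is the white one. I'll check it in a close crop.

```bash
cat > h.py <<'E'
import cv2, numpy as np
from workcell import bot, grab_frame, calibration
np.set_printoptions(precision=4,suppress=True)
def ray(name,uv,c=None):
    c=c or calibration(name); K,T=np.array(c["camera_matrix"]),np.array(c["T"])
    d=T[:3,:3]@np.linalg.solve(K,[uv[0],uv[1],1.]); return T[:3,3],d/np.linalg.norm(d)
def plane(name,uv,z,c=None):
    o,d=ray(name,uv,c); return o+d*(z-o[2])/d[2]
def tri(a,b):
    A=np.zeros((3,3));v=np.zeros(3);R=[ray(*a),ray(*b)]
    for o,d in R: P=np.eye(3)-np.outer(d,d);A+=P;v+=P@o
    x=np.linalg.solve(A,v); return x,[np.linalg.norm(np.cross(x-o,d)) for o,d in R]
def proj(name,p,c=None):
    c=c or calibration(name); T=np.linalg.inv(c["T"]); q=np.array(c["camera_matrix"])@(T[:3,:3]@p+T[:3,3]); return q[:2]/q[2]
def blobs(m,amin=30):
    n,l,s,c=cv2.connectedComponentsWithStats(m.astype(np.uint8)); return [(s[i].tolist(),c[i].round(1).tolist(),l==i) for i in range(1,n) if s[i][4]>=amin]
E
python3 - <<'E'
from h import *
s=cv2.imread("pics/scene0.png");t=cv2.imread("pics/top0.png")
a=cv2.resize(s[205:305,225:355],(780,600),interpolation=cv2.INTER_CUBIC); b=cv2.resize(t[180:330,210:400],(760,600),interpolation=cv2.INTER_CUBIC)
cv2.imwrite("pics/c1.png",a);cv2.imwrite("pics/c2.png",b)
for n,im,(x0,y0,x1,y1) in(("scene",s,(300,210,345,260)),("top",t,(305,195,385,235))):
    m=np.zeros(im.shape[:2],bool);m[y0:y1,x0:x1]=im[y0:y1,x0:x1].max(2)<55
    for st,c,_ in blobs(m): print(n,"handle",st,c)
for n,im,(x0,y0,x1,y1) in(("scene",s,(235,205,295,255)),("top",t,(215,190,285,260))):
    h=cv2.cvtColor(im,cv2.COLOR_BGR2HSV); m=np.zeros(im.shape[:2],bool);r=h[y0:y1,x0:x1];m[y0:y1,x0:x1]=(r[...,1]>140)&(r[...,0]<16)
    for st,c,l in blobs(m,100):
        print(n,"bar",st,c,cv2.boxPoints(cv2.minAreaRect(np.argwhere(l)[:,::-1].astype(np.float32))).round(1).tolist())
E
```

```text
scene handle [317, 217, 20, 26, 368] [326.3, 229.4]
top handle [333, 204, 30, 19, 410] [347.8, 212.1]
scene bar [246, 215, 37, 29, 658] [263.8, 228.9] [[243.1999969482422, 227.6999969482422], [277.3999938964844, 212.8000030517578], [284.8999938964844, 229.8000030517578], [250.6999969482422, 244.8000030517578]]
top bar [240, 208, 18, 27, 115] [248.4, 223.5] [[238.0, 231.8000030517578], [245.3000030517578, 207.5], [260.6000061035156, 212.10000610351562], [253.3000030517578, 236.39999389648438]]
```

View pics/c1.png

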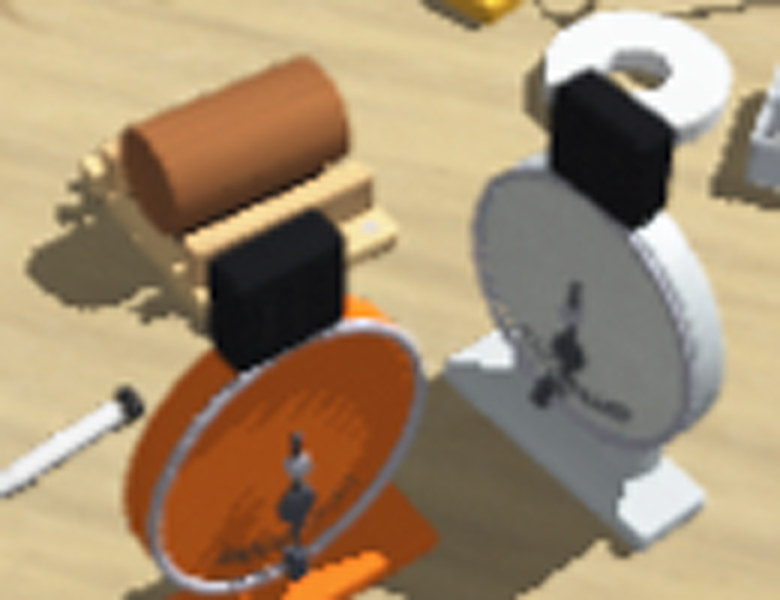

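View pics/c2.png

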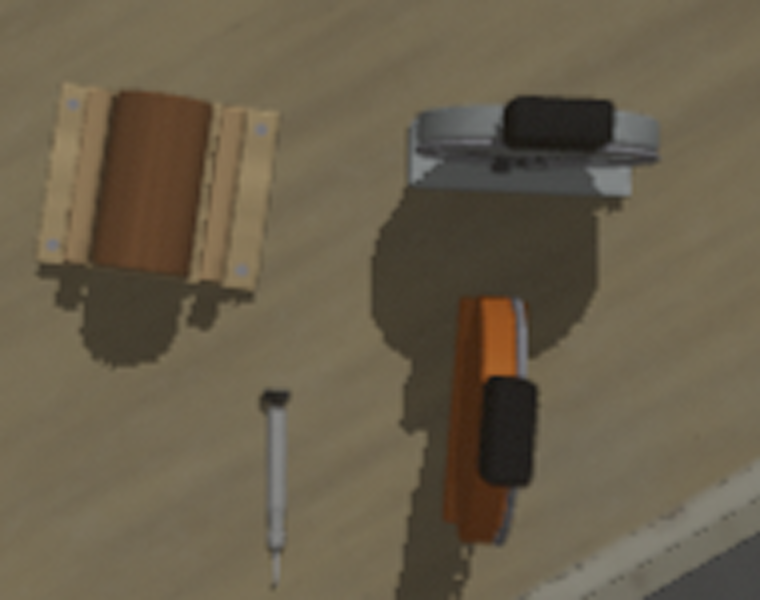

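The crop confirms the white-dial gauge: handle at scene (326,229), tab at about (316,270), left of the needle. The bar is at top (248,226), with its axis roughly vertical in the image. Now the poses.

```bash
python3 - <<'E'
from h import *
t2=lambda x,y:(210+x/4-.4,180+y/4-.4); s2=lambda x,y:(225+x/6-.4,205+y/6-.4)
P=lambda n,uv,z:plane(n,uv,z)
ff=[P("top",t2(407,190),.010),P("top",t2(631,196),.010)]
print("foot front edge",ff,np.linalg.norm(ff[1]-ff[0])); d=ff[0]-ff[1]; print("gauge yaw from foot", np.arctan2(-d[0],d[1]))
hc=[P("top",t2(x,y),.168) for x,y in((505,97),(613,100),(612,150),(504,147))]; print("handle top",np.array(hc),np.mean(hc,0))
# handle top-face front-left/right corners in both views (front edge: dial side)
print(tri(("top",t2(505,145)),("scene",s2(553,80))),"FL top corner?")
print(tri(("top",t2(612,149)),("scene",s2(640,143))),"FR top corner?")
ax=[P("top",t2(164,97),.06),P("top",t2(141,271),.06)]; ed=[P("top",t2(*p),.042) for p in((117,92),(92,265),(211,103),(190,277))]
print("bar top line",ax,np.mean(ax,0),"yaw",np.arctan2(*(ax[0]-ax[1])[[1,0]])); print(np.array(ed))
print("bar end tops tri",tri(("top",t2(164,97)),("scene",s2(305,57))),tri(("top",t2(141,271)),("scene",s2(130,138))))
E
```

```text
foot front edge [array([0.4957, 0.1783, 0.01  ]), array([0.4946, 0.0674, 0.01  ])] 0.11089417597138468
gauge yaw from foot -0.010580338287513624
handle top [[0.526  0.1463 0.168 ]
 [0.5255 0.1015 0.168 ]
 [0.5047 0.1019 0.168 ]
 [0.5052 0.1466 0.168 ]] [0.5154 0.124  0.168 ]
(array([0.5073, 0.1449, 0.1649]), [np.float64(0.0013685352471007168), np.float64(0.0013685352471008159)]) FL top corner?
(array([0.5054, 0.1015, 0.1675]), [np.float64(0.000355647049735354), np.float64(0.0003556470497354087)]) FR top corner?
bar top line [array([0.5349, 0.2959, 0.06  ]), array([0.453 , 0.3047, 0.06  ])] [0.494  0.3003 0.06  ] yaw -0.10738023638991802
[[0.5388 0.3199 0.042 ]
 [0.4557 0.3296 0.042 ]
 [0.5342 0.2746 0.042 ]
 [0.4508 0.2828 0.042 ]]
bar end tops tri (array([0.5316, 0.2976, 0.065 ]), [np.float64(0.0034460947816952144), np.float64(0.003446094781695273)]) (array([0.45  , 0.3068, 0.0611]), [np.float64(0.003736176603385862), np.float64(0.0037361766033857163)])
```

move_arm --jaw '[0,0,0,0,0,0,0,0,0,0]' --dp '[[0,0,0],[0,0,0],[-0.034,-0.049,0],[-0.034,-0.049,0],[-0.034,-0.049,0],[-0.034,-0.049,0],[-0.034,-0.049,0],[-0.034,-0.049,0],[-0.034,-0.049,0],[-0.034,-0.049,0]]' --rotation '[[0,0,-0.047],[0,0,-0.047],[0,0,0],[0,0,0],[0,0,0],[0,0,0],[0,0,0],[0,0,0],[0,0,0],[0,0,0]]'

```text
clock: 1.4
position: [0.404, 0.2775, 0.2313]
tool_rot: [3.142, 0.0, 3.128]
force: [1.0, 0.6, -0.1]
grip_width: 0.0855
```

move_arm --jaw '[0,0,0,0,0]' --dp '[[-0.034,-0.049,0],[-0.034,-0.049,0],[-0.034,-0.049,0],[0,0,0],[0,0,0]]' --rotation '[[0,0,0],[0,0,0],[0,0,0],[0,0,0],[0,0,0]]'

```text
clock: 2.02
position: [0.483, 0.1605, 0.2311]
tool_rot: [3.142, -0.0, 3.128]
force: [-0.0, 1.0, 0.1]
grip_width: 0.0857
```

```bash
cat >> h.py <<'E'
from scipy.spatial.transform import Rotation as Ro
def R_(): return Ro.from_euler('xyz',bot.observe()["tool_rot"])
def need(p,R):
    o=bot.observe(); A=Ro.from_euler('xyz',o["tool_rot"])
    print("dp",A.inv().apply(np.array(p)-o["position"])/.8,"rot",(A.inv()*R).as_rotvec()/np.pi)
E
python3 - <<'E'
from h import *
o=bot.observe(); print(o["clock"],o["position"],o["tool_rot"],o["force"],o["qpos"])
c=calibration("wrist"); f=grab_frame("wrist"); cv2.imwrite("pics/w1.png",f); np.save("w1T.npy",c["T"])
need([.5155,.124,.133],Ro.from_euler('xyz',[np.pi,0,np.pi-.0106]))
print([proj("wrist",p,c) for p in([.5155,.124,.168],[.5055,.102,.168],[.5055,.146,.168])])
E
```

```text
2.025 [0.483  0.1605 0.2311] [ 3.1415 -0.0005  3.128 ] [-0.0287  1.0187  0.1384] [-0.467   0.3383  0.0382  1.9034 -0.0165  0.9006  1.1365]
dp [-0.0414 -0.0456  0.1227] rot [ 0.     -0.0001 -0.0006]
[array([221.6431, 271.5179]), array([188.0613, 258.7412]), array([253.3765, 257.8933])]
```

View pics/w1.png

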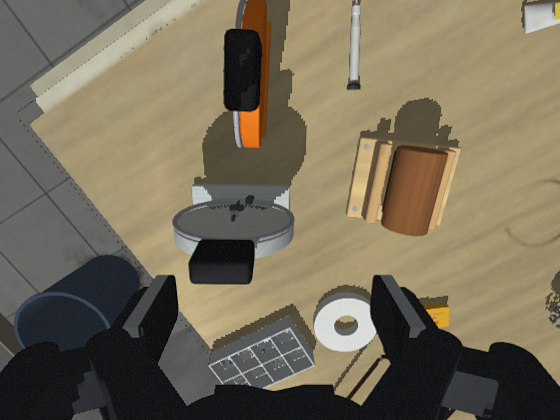

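The wrist view shows the handle top at about (221,271), where it was predicted. The tab is at (235,212), and the bar at (415,190). I'm going down onto the handle.

move_arm --jaw '[0,0,0,0,0,0,0,0]' --dp '[[-0.0207,-0.0228,0],[-0.0207,-0.0228,0],[0,0,0],[0,0,0.031],[0,0,0.031],[0,0,0.031],[0,0,0.031],[0,0,0]]' --rotation '[[0,0,0],[0,0,0],[0,0,0],[0,0,0],[0,0,0],[0,0,0],[0,0,0],[0,0,0]]'

```text
clock: 3.08
position: [0.5144, 0.1243, 0.131]
tool_rot: [-3.141, -0.003, 3.13]
force: [-0.4, -0.4, 0.2]
grip_width: 0.0852
```

move_arm --jaw '[255,255,255,255,255,255,255,255]' --dp '[[0,0,0],[0,0,0],[0,0,0],[0,0,0],[0,0,0],[0,0,0],[0,0,0],[0,0,0]]' --rotation '[[0,0,0],[0,0,0],[0,0,0],[0,0,0],[0,0,0],[0,0,0],[0,0,0],[0,0,0]]' --squeeze 60

```text
clock: 4.08
position: [0.5165, 0.1233, 0.1331]
tool_rot: [3.141, 0.001, 3.128]
force: [-1.5, -2.2, 8.4]
grip_width: 0.0433
```

```bash
python3 - <<'E'
from h import *
o=bot.observe(); print(o)
c=calibration("wrist"); f=grab_frame("wrist"); np.save("w2T.npy",c["T"]); cv2.imwrite("pics/w2.png",f)
# tool-frame geometry of camera
A=Ro.from_euler('xyz',o["tool_rot"]); print("cam in tool",A.inv().apply(np.array(c["T"])[:3,3]-o["position"]))
print("foot/dial proj",[proj("wrist",p,c).round() for p in([.503,.124,.074],[.495,.178,.01],[.4948,.067,.01],[.503,.124,.028])])
E
```

```text
{'clock': 4.075, 'qpos': array([-0.3781,  0.5075,  0.043 ,  1.9395, -0.0326,  0.6937,  1.2415]), 'qd': array([ 0.0014, -0.0011, -0.0004,  0.0006, -0.0011,  0.0011, -0.001 ]), 'joint_efforts': array([ -0.7184, -77.7917,   2.7886, -26.5951,  -0.0617,  -0.4515,
        -0.0287]), 'position': array([0.5165, 0.1233, 0.1331]), 'tool_rot': array([3.1411, 0.0015, 3.1277]), 'force': array([-1.4738, -2.2453,  8.4183]), 'moment': array([-0.0263,  0.2487,  0.0359]), 'grip_width': 0.043262211136659234}
cam in tool [ 0.0813 -0.0007 -0.1423]
foot/dial proj [array([275., 209.]), array([342., 173.]), array([203., 174.]), array([275., 189.])]
```

View pics/w2.png

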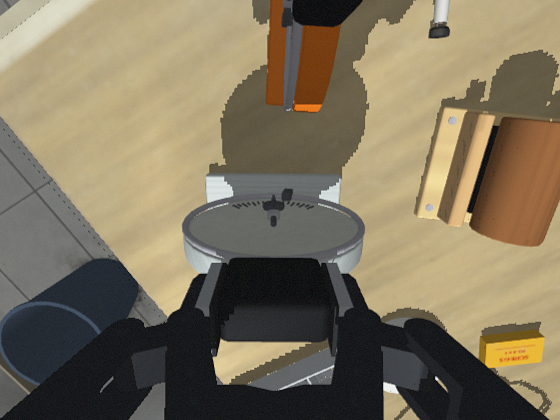

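The grip is good (43 mm), and the tab shows at (287,193), right of the needle at (273,205), which is +y. Next I lift, carry over the bar and align the yaw.

move_arm --jaw '[255,255,255,255,255,255,255,255,255,255]' --dp '[[0,0,-0.02],[0,0,-0.036],[0,0,-0.036],[0,0,-0.036],[0.0051,0.044,0],[0.0051,0.044,0],[0.0051,0.044,0],[0.0051,0.044,0],[0.0051,0.044,0],[0,0,0]]' --rotation '[[0,0,0],[0,0,0],[0,0,0],[0,0,0],[0,0,0],[0,0,0],[0,0,0],[0,0,0],[0,0,0.015],[0,0,0.015]]'

```text
clock: 5.38
position: [0.4968, 0.3026, 0.2354]
tool_rot: [3.14, -0.0, 3.036]
force: [-0.6, -0.1, -4.0]
grip_width: 0.043
```

move_arm --jaw '[255,255,255,255,255,255,255,255,255,255]' --dp '[[0,0,0],[0,0,0],[0,0,0],[0,0,0],[0,0,0],[0,0,0],[0,0,0],[0,0,0],[0,0,0],[0,0,0]]' --rotation '[[0,0,0],[0,0,0],[0,0,0],[0,0,0],[0,0,0],[0,0,0],[0,0,0],[0,0,0],[0,0,0],[0,0,0]]'

```text
clock: 6.62
position: [0.4979, 0.2995, 0.2345]
tool_rot: [-3.142, -0.0, 3.034]
force: [0.7, 0.2, -3.4]
grip_width: 0.0436
```

```bash
python3 - <<'E'
from h import *
o=bot.observe(); print(o["clock"],o["position"],o["tool_rot"],o["force"],o["moment"],o["qpos"],o["grip_width"])
c=calibration("wrist"); f=grab_frame("wrist"); np.save("w3T.npy",c["T"]); s=grab_frame("scene"); cv2.imwrite("pics/s3.png",s); cv2.imwrite("pics/w3.png",f)
a=cv2.resize(f[100:300,130:430],(780,520),interpolation=cv2.INTER_CUBIC)
cv2.imwrite("pics/w3c.png",a)
q=lambda p:proj("wrist",np.array(p),c)
b=np.array([.494,.3003,.062]);u=np.array([np.cos(-.107),np.sin(-.107),0])
print("bar ends proj in crop",[(q(b+k*u)-[130,100])*2.6 for k in(-.042,.042)])
E
```

```text
6.625 [0.4979 0.2995 0.2345] [-3.1415 -0.      3.0338] [ 0.6953  0.2323 -3.3595] [ 0.0211  0.0085 -0.0042] [-0.6701  0.4482  0.0369  1.7183 -0.0193  0.9755  0.837 ] 0.04357135532390098
bar ends proj in crop [array([375.1548,  92.5623]), array([375.2527, 316.1049])]
```

View pics/w3c.png

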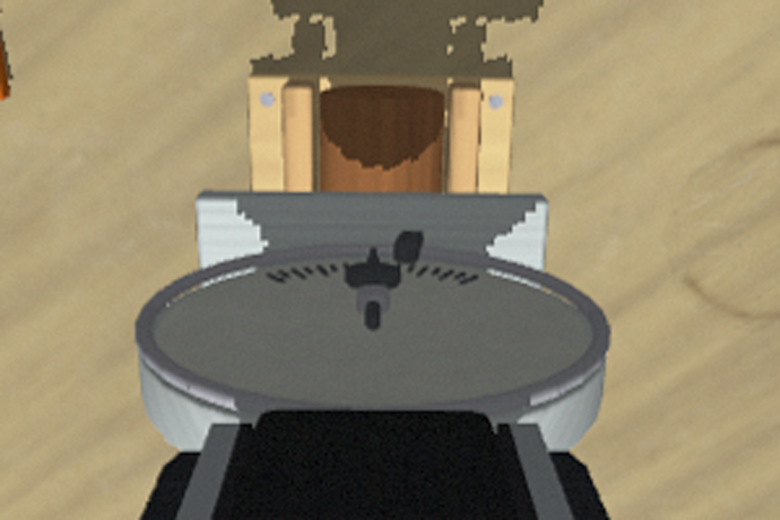

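Over the bar the yaw is aligned. The bar centre shows at crop column 382 against 373 for the foot centre, so the bar is about 3 mm further to +y. I'll shift 3 mm and lower to just above it.

move_arm --jaw '[255,255,255,255,255,255,255,255]' --dp '[[0,0.0038,0.012],[0,0,0.015],[0,0,0.01],[0,0,0.005],[0,0,0],[0,0,0],[0,0,0],[0,0,0]]' --rotation '[[0,0,0],[0,0,0],[0,0,0],[0,0,0],[0,0,0],[0,0,0],[0,0,0],[0,0,0]]'

```text
clock: 7.72
position: [0.4983, 0.3026, 0.2011]
tool_rot: [3.141, 0.0, 3.034]
force: [-0.6, 0.1, -3.8]
grip_width: 0.0435
```

move_arm --jaw '[255,255,255,255,255,255]' --dp '[[0,0,0.0025],[0,0,0],[0,0,0],[0,0,0],[0,0,0],[0,0,0]]' --rotation '[[0,0,0],[0,0,0],[0,0,0],[0,0,0],[0,0,0],[0,0,0]]'

```text
clock: 8.48
position: [0.4983, 0.3026, 0.1989]
tool_rot: [3.142, 0.0, 3.034]
force: [1.2, 0.3, -2.5]
grip_width: 0.0435
```

move_arm --jaw '[255,255,255,255,255]' --dp '[[0,0,0.0025],[0,0,0],[0,0,0],[0,0,0],[0,0,0]]' --rotation '[[0,0,0],[0,0,0],[0,0,0],[0,0,0],[0,0,0]]'

```text
clock: 9.1
position: [0.4982, 0.3026, 0.1969]
tool_rot: [-3.142, 0.0, 3.034]
force: [-0.3, 0.9, -3.0]
grip_width: 0.0439
```

move_arm --jaw '[255,255,255,255,255]' --dp '[[0,0,0.0015],[0,0,0],[0,0,0],[0,0,0],[0,0,0]]' --rotation '[[0,0,0],[0,0,0],[0,0,0],[0,0,0],[0,0,0]]'

```text
clock: 9.72
position: [0.4982, 0.3026, 0.1957]
tool_rot: [-3.142, 0.0, 3.034]
force: [-0.6, 0.0, -3.0]
grip_width: 0.0433
```

move_arm --jaw '[255,255,255,255,255]' --dp '[[0,0,0.0015],[0,0,0],[0,0,0],[0,0,0],[0,0,0]]' --rotation '[[0,0,0],[0,0,0],[0,0,0],[0,0,0],[0,0,0]]'

```text
clock: 10.35
position: [0.4983, 0.3026, 0.1945]
tool_rot: [3.142, 0.0, 3.034]
force: [-0.3, 0.9, -3.0]
grip_width: 0.0432
```

move_arm --jaw '[255,255,255,255]' --dp '[[0,0,0.0018],[0,0,0],[0,0,0],[0,0,0]]' --rotation '[[0,0,0],[0,0,0],[0,0,0],[0,0,0]]'

```text
clock: 10.85
position: [0.4983, 0.3026, 0.1931]
tool_rot: [3.142, 0.0, 3.034]
force: [0.2, 0.5, 0.9]
grip_width: 0.0431
```

```bash
cat >> h.py <<'E'
def favg(n=6):
    F=[];M=[];W=[]
    for _ in range(n):
        W.append(grab_frame("wrist")); o=bot.observe(); F.append(o["force"]); M.append(o["moment"])
    print(o["clock"],o["position"],o["tool_rot"],"F",np.mean(F,0),"+-",np.std(F,0)/n**.5,"M",np.mean(M,0),o["grip_width"]); return W
E
python3 - <<'E'
from h import *
W=favg(); cv2.imwrite("pics/w4.png",W[-1]); s=grab_frame("scene"); cv2.imwrite("pics/s4.png",s)
a=cv2.resize(W[-1][150:270,170:380],(700,400),interpolation=cv2.INTER_CUBIC)
b=cv2.resize(s[150:290,210:310],(286,400),interpolation=cv2.INTER_CUBIC)
cv2.imwrite("pics/v4.png",cv2.resize(np.hstack([a,b]),(789,320)))
E
```

```text
11.15 [0.4983 0.3026 0.1931] [3.1416 0.     3.0338] F [ 0.2105  0.2522 -0.2842] +- [0.1345 0.1773 0.1999] M [ 0.0889 -0.0727 -0.0134] 0.043269929802066655
```

View pics/v4.png

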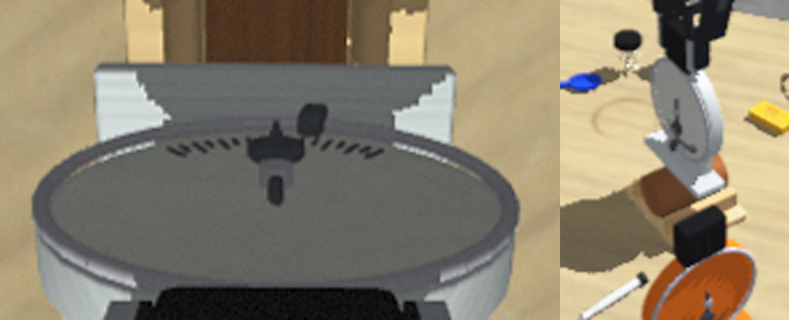

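Contact is confirmed: the press is about 3 N, and the force reading matches the sink. The foot is level, with the bar centred under it. Now I'll roll 0.20 rad in small rows, without slip.

move_arm --jaw '[255,255,255,255,255,255,255,255,255,255]' --dp '[[0,0.00416,0],[0,0.00416,0],[0,0.00416,0],[0,0.00416,0],[0,0.00416,0],[0,0.00416,0],[0,0.00416,0],[0,0.00416,-0.0002],[0,0,0],[0,0,0]]' --rotation '[[0.008,0,0],[0.008,0,0],[0.008,0,0],[0.008,0,0],[0.008,0,0],[0.008,0,0],[0.008,0,0],[0.008,0,0],[0,0,0],[0,0,0]]'

```text
clock: 12.45
position: [0.5011, 0.3294, 0.1909]
tool_rot: [-2.942, 0.0, 3.034]
force: [-0.3, 2.7, -0.9]
grip_width: 0.0435
```

move_arm --jaw '[255,255,255,255,255,255,255,255,255,255]' --dp '[[0,0,0],[0,0,0],[0,0,0],[0,0,0],[0,0,0],[0,0,0],[0,0,0],[0,0,0],[0,0,0],[0,0,0]]' --rotation '[[0,0,0],[0,0,0],[0,0,0],[0,0,0],[0,0,0],[0,0,0],[0,0,0],[0,0,0],[0,0,0],[0,0,0]]'

```text
clock: 13.7
position: [0.5011, 0.3289, 0.1909]
tool_rot: [-2.941, 0.0, 3.034]
force: [0.5, 3.1, -0.4]
grip_width: 0.0431
```

```bash
python3 - <<'E'
from h import *
W=favg(); cv2.imwrite("pics/w5.png",np.mean(W,0).astype(np.uint8)); R=R_().as_matrix(); print("tool z",R[:,2],"tilt",np.arcsin(R[2,1]),"x tilt",np.arcsin(R[2,0]))
g=np.mean(W,0).astype(np.uint8)
cv2.imwrite("pics/v5.png",cv2.resize(g[180:240,225:325],(800,480),interpolation=cv2.INTER_CUBIC))
E
```

```text
14.0 [0.5011 0.3289 0.1909] [-2.9405  0.      3.0339] F [ 0.0658  3.2199 -0.0788] +- [0.2743 0.1305 0.1428] M [ 1.3284  0.0089 -0.0475] 0.043357434949403605
tool z [-0.0214 -0.1985 -0.9799] tilt -0.20104877470042654 x tilt -4.0943881881362184e-05
```

View pics/v5.png

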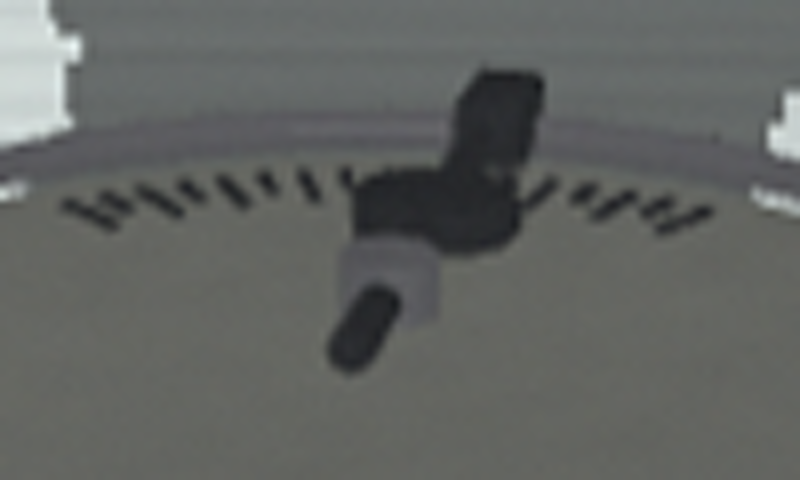

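```bash
python3 - <<'E'
from h import *
o=bot.observe(); A=Ro.from_euler('xyz',o["tool_rot"]).as_matrix(); c=calibration("wrist")
def g(x,y,z): return o["position"]+A@np.array([-(x)+.0045,y,-z+.1331])
def q(x,r,th,w=0): # polar on dial
    y=r*np.sin(th)+w*np.cos(th); z=.074-r*np.cos(th)+w*np.sin(th)
    return ((proj("wrist",g(x,y,z),c)-[225,180]+.5)*8).round().astype(int).tolist()
print("pivot -9..0",q(-.009,0,0),q(-.004,0,0),q(0,0,0),"rim bottom",q(0,.056,0))
for th in(.2,.25,.3):
    print(th,"inner front",q(-.009,.046,th,-.0035),q(-.009,.046,th,.0035),"inner back",q(0,.046,th,-.0035),q(0,.046,th,.0035),"outer front",q(-.009,.058,th,-.0035),q(-.009,.058,th,.0035))
for x in(-.009,-.006): print("tip",x,q(x,.044,.2),q(x,.044,.25),"tail",q(x,-.012,.2))
E
```

```text
pivot -9..0 [397, 235] [397, 295] [397, 342] rim bottom [396, 141]
0.2 inner front [457, 80] [530, 84] inner back [456, 171] [529, 176] outer front [478, 49] [549, 52]
0.25 inner front [481, 81] [554, 86] inner back [480, 173] [552, 178] outer front [507, 50] [577, 54]
0.3 inner front [505, 83] [578, 88] inner back [504, 174] [576, 180] outer front [537, 52] [606, 57]
tip -0.009 [490, 88] [513, 89] tail [366, 286]
tip -0.006 [489, 119] [512, 120] tail [366, 323]
```

```bash
python3 - <<'E'
from h import *
L=[]
for n in("w4","w5"):
    g=cv2.cvtColor(cv2.imread(f"pics/{n}.png"),cv2.COLOR_BGR2GRAY)[184:230,258:306].astype(float)
    g=np.clip((g-15)*3.2,0,255).astype(np.uint8); L.append(cv2.resize(g,(390,374),interpolation=cv2.INTER_CUBIC))
cv2.imwrite("pics/v6.png",np.hstack(L))
E
```

```text
(no output)
```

View pics/v6.png

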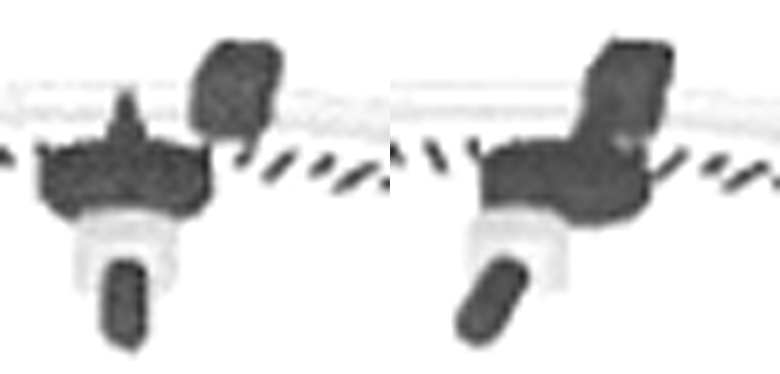

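```bash
python3 - <<'E'
from h import *
g=cv2.cvtColor(cv2.imread("pics/w4.png"),cv2.COLOR_BGR2GRAY).astype(float)
def edges(r,a,b):  # subpixel half-level crossings in row r
    v=g[r,a:b]; t=62; return [round(a+i+(v[i]-t)/(v[i]-v[i+1]),1) for i in range(len(v)-1) if (v[i]-t)*(v[i+1]-t)<0]
for r in range(187,228): print(r,edges(r,262,300))
print(g[190:204:2,278:296].astype(int))
E
```

```text
187 []
188 []
189 [np.float64(284.3)]
190 [np.float64(283.3), np.float64(292.0)]
191 [np.float64(282.6), np.float64(292.2)]
192 [np.float64(292.2)]
193 [np.float64(281.6), np.float64(291.9)]
194 [np.float64(281.4), np.float64(291.6)]
195 [np.float64(272.8), np.float64(273.2), np.float64(281.4), np.float64(291.2)]
196 [np.float64(271.9), np.float64(274.0), np.float64(281.2), np.float64(291.0)]
197 [np.float64(271.7), np.float64(274.3), np.float64(281.0), np.float64(291.0)]
198 [np.float64(271.6), np.float64(274.5), np.float64(281.0), np.float64(291.0)]
199 [np.float64(270.9), np.float64(275.3), np.float64(281.2), np.float64(290.5)]
200 [np.float64(270.7), np.float64(275.5), np.float64(282.4), np.float64(289.5)]
201 [np.float64(267.0), np.float64(278.3), np.float64(282.7), np.float64(283.5), np.float64(287.5), np.float64(289.1)]
202 [np.float64(283.5), np.float64(287.6), np.float64(288.5)]
203 [np.float64(262.4), np.float64(283.4), np.float64(286.6), np.float64(288.4), np.float64(291.8), np.float64(293.6), np.float64(297.2), np.float64(298.5)]
204 [np.float64(262.4), np.float64(283.5),
[... 732 characters left out ...]
[np.float64(270.1), np.float64(275.5)]
224 [np.float64(270.3), np.float64(275.6)]
225 [np.float64(270.8), np.float64(275.3)]
226 [np.float64(272.2), np.float64(274.5)]
227 []
[[105 106 105 108 103  71  42  36  42  39  41  43  40  36  60 102 107 106]
 [102 103 103  99  62  41  42  42  41  44  44  41  39  36  54  97  99 101]
 [ 91  90  94  71  47  45  45  46  46  46  50  45  39  40  74  97  96  98]
 [100 100 100  65  45  47  46  42  45  46  44  44  35  63  93  95  94  93]
 [ 89  86  89  61  44  44  43  46  41  43  45  42  37  63  85  90  89  92]
 [ 90  93 101  87  68  54  48  48  47  47  43  46  79  96  92  93  96  95]
 [ 36  38  37  49  49  37  88 102 101  80  52  72 101 104  88  74  77  96]]
```

The tab measures about 0.214 rad and the tool tilt is 0.201, with no slip in the grip since the tab stayed at the same pixel. I'll roll on by 0.014, easing the 3 N side force with a small +y nudge.

move_arm --jaw '[255,255,255,255,255,255,255,255,255,255]' --dp '[[0,0.0016,0],[0,0.0016,0],[0,0,0],[0,0,0],[0,0,0],[0,0,0],[0,0,0],[0,0,0],[0,0,0],[0,0,0]]' --rotation '[[0.0022,0,0],[0.0022,0,0],[0,0,0],[0,0,0],[0,0,0],[0,0,0],[0,0,0],[0,0,0],[0,0,0],[0,0,0]]'

```text
clock: 15.25
position: [0.5013, 0.3314, 0.1904]
tool_rot: [-2.927, -0.0, 3.034]
force: [-0.3, -1.8, -0.3]
grip_width: 0.0432
```

move_arm --jaw '[255,255,255,255,255,255]' --dp '[[0,0,0],[0,0,0],[0,0,0],[0,0,0],[0,0,0],[0,0,0]]' --rotation '[[0,0,0],[0,0,0],[0,0,0],[0,0,0],[0,0,0],[0,0,0]]'

```text
clock: 16.0
position: [0.5013, 0.3314, 0.1904]
tool_rot: [-2.927, -0.0, 3.034]
force: [0.4, -1.0, -0.1]
grip_width: 0.0435
```

```bash
python3 - <<'E'
from h import *
W=favg(8); R=R_().as_matrix(); print("tilt",np.arcsin(R[2,1]))
g=np.mean(W,0).astype(np.uint8); cv2.imwrite("pics/w7.png",g); s=grab_frame("scene"); cv2.imwrite("pics/s7.png",s)
z=cv2.cvtColor(g,cv2.COLOR_BGR2GRAY)[184:230,258:306].astype(float)
z=cv2.resize(np.clip((z-25)*7,0,255).astype(np.uint8),(417,400),interpolation=cv2.INTER_CUBIC)
b=cv2.resize(s[170:270,220:312],(368,400),interpolation=cv2.INTER_CUBIC)
cv2.imwrite("pics/v7.png",np.hstack([cv2.cvtColor(z,8),b]))
# tail direction: dark tail below grey disc, lvl vs now
for n in("w4","w7"):
    q=cv2.cvtColor(cv2.imread(f"pics/{n}.png"),cv2.COLOR_BGR2GRAY); m=np.zeros(q.shape,bool); m[214:232,262:282]=q[214:232,262:282]<62
    for st,c,l in blobs(m,15): print(n,st,c)
E
```

```text
16.4 [0.5014 0.3314 0.1904] [-2.9267  0.      3.0338] F [-0.2924 -1.3467 -0.0927] +- [0.1922 0.1387 0.1969] M [-0.2326  0.066   0.0122] 0.04335637762730148
tilt -0.21490373368483268
w4 [271, 216, 5, 11, 50] [273.0, 220.9]
w7 [266, 216, 9, 11, 59] [269.8, 220.5]
```

View pics/v7.png

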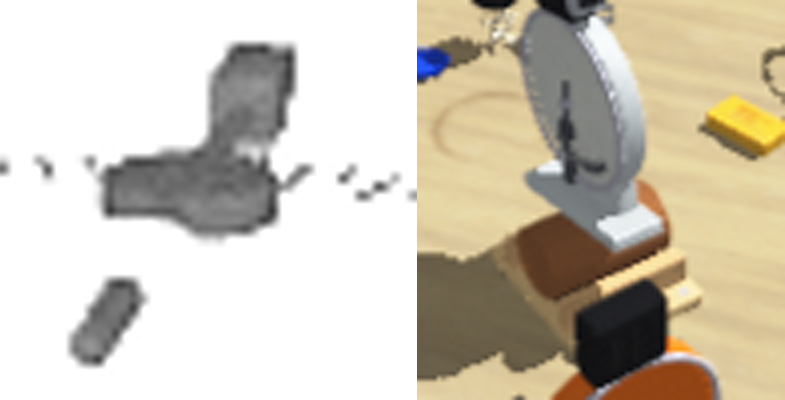

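```bash
python3 - <<'E'
from h import *
o=bot.observe(); A=Ro.from_euler('xyz',o["tool_rot"]).as_matrix(); c=calibration("wrist")
def P(x,y,z): return proj("wrist",o["position"]+A@np.array([-x+.0045,y,-z+.1331]),c)
print("foot front top corners",P(-.017,-.055,.010),P(-.017,.055,.010),"housing sides",P(0,-.056,.074),P(0,.056,.074),"pivot",P(-.006,0,.074))
g=cv2.cvtColor(cv2.imread("pics/w4.png"),cv2.COLOR_BGR2GRAY).astype(int)
for r in(178,182,186): 
    d=np.diff(g[r,180:370]); i=np.argsort(-abs(d))[:6]; print(r,sorted((int(k+180),int(d[k])) for k in i))
sub=g[200:240,160:400]; print("housing dark rim extents",[ (r,(160+np.where(g[r,160:400]<95)[0][[0,-1]]).tolist()) for r in(222,226,230)])
E
```

```text
foot front top corners [205.113  173.8574] [342.8206 173.8168] housing sides [186.0392 222.3368] [362.2169 222.2645] pivot [274.1499 213.3957]
178 [(204, 27), (205, 20), (220, -92), (221, -28), (336, 79), (339, -26)]
182 [(205, 41), (221, -53), (222, 50), (223, -83), (331, 110), (339, -42)]
186 [(204, -27), (205, 57), (224, -97), (326, 47), (327, 64), (339, -49)]
housing dark rim extents [(222, [183, 362]), (226, [182, 363]), (230, [183, 363])]
```

move_arm --jaw '[255,255,255,255,255,255,255,255]' --dp '[[0,-0.0004,0],[0,0,0],[0,0,0],[0,0,0],[0,0,0],[0,0,0],[0,0,0],[0,0,0]]' --rotation '[[0,0,0],[0,0,0],[0,0,0],[0,0,0],[0,0,0],[0,0,0],[0,0,0],[0,0,0]]'

```text
clock: 17.45
position: [0.5013, 0.3312, 0.1904]
tool_rot: [-2.927, 0.0, 3.034]
force: [0.6, 0.6, 0.8]
grip_width: 0.0431
```

```bash
python3 - <<'E'
from h import *
from workcell import workorder
favg(8); print(np.arcsin(R_().as_matrix()[2,1])); print(workorder.job_done())
E
```

```text
17.85 [0.5013 0.3312 0.1904] [-2.9268  0.      3.0339] F [0.0623 1.5104 0.2927] +- [0.0835 0.2151 0.2666] M [ 0.7225  0.0015 -0.0133] 0.04317447774114309
-0.21475067043433424
the job is handed in; nothing more can be done
None
```

I gripped the white-dial gauge by its handle, set its foot level across the bar, and rolled it over until its tilt matched the tab. I then handed it in at 17.9 s, still holding it there.

- **Needle on tab:** the tilt at hand-in was 0.215 rad. I measured the tab at 0.21 to 0.214 rad from the needle's level position in the wrist camera. The scene view shows needle and tab in line.
- **Not confirmed:** the wrist picture could not show the last hundredth of a radian, because the needle tip merges with the dark tab. The wrist image scale disagreed by about ±2% between foot and housing, which is roughly 0.005 rad on the tab angle.
- **Press on the bar:** about 3.5 to 4 N vertical, with a side force of about 1.5 N.
- **Side force while rocking:** it reached about 3 N, and I reduced it with small nudges along the foot.
- **Grip:** the tab stayed at the same wrist-camera pixel after the 0.20 rad roll, so the gauge had not slipped. The finger opening held at about 43 mm throughout.
- **Other objects:** I did not touch the tape roll, screwdriver, packet or orange gauge, but I made no separate final check of them.

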